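# Feed a tube rack past a sprung gate

## Task

With one fingertip press down the long rail beside the loading chute so that the sprung gate arm swings out of the way, and while holding it open use the other finger to push the tube rack smoothly along the chute, past the gate, until it is home against the end stop; keep the gate held open until the rack is home, so that the arm never touches the rack. Then draw the fingers back and let go so that the gate shuts behind the rack. Only push: do not pinch, lift or tip the rack, and leave everything else where it is.

Things in the scene. Friction and masses are not known exactly. Their poses are not given: they have to be found in the camera images.
- chute: fixed open-topped grey metal chute. Origin on the table under its centre line, at the gate arm. x = the rack's way of travel, y = left of it, z up. Floor from x -210 to +120 mm, its top at z 6. Side walls 4 mm thick, inner faces at y -33 and +33, tops at z 26, open at the -x end; the right (-y) wall has a gap at the gate. Hinge posts 43 mm high at y -58, x -193 and +57, on a 6 mm foot to y -81
- stop (a point): middle of the end stop plate's near face, where the rack's front ends up: chute x +114 mm, y 0, z 25 mm above the table; the plate's top is at z 40 mm
- rack: loose white rack with eight capped tubes fixed in it, 0.25 to 0.5 kg, 100 mm long (its x, along the chute's x), 60 mm wide, body 46 mm tall, caps to 56 mm. Origin at the centre of its underside, on the chute floor short of the gate. Home against the end stop, its origin is at chute x +64 mm and its rear face 14 mm past the gate plane
- gate (a joint): angle (rad) of the sprung hinge carrying gate arm and treadle rail as one rigid piece: 0 shut, 1.31 hard stop. Pressing the rail down increases it; from about 1.06 the arm is clear of the rack. The spring shuts it when let go; the rack cannot push it open. Hinge axis along the chute's x at chute y -58, z 32 mm
- gate_tip (a point): steel bar 46 mm long and 8 mm thick, from the hinge axis over the right wall into the chute, at chute x -4 to +4 mm. Shut, it ends at chute y -12 mm, 36 mm above the table, and blocks the rack; open, it stands nearly upright beside the chute, top about 80 mm above the table. This point: the end of the bar, moving with it
- rail (a point): round rail, 16 mm thick, parallel to the chute on its right side, from chute x -180 to +45 mm, centre line 30 mm from the hinge axis. Shut: centre line at chute y -83 mm, top 57 mm above the table. At 1.2 rad: y -84 mm, top 24 mm (y -88 midway). Needs about 3 to 6 N; a fingertip can slide along it while pressing. This point: middle of its length on its centre line (chute x -67), moving with it
- vial_a: bystander: clear screw-cap vial, 28 mm across, 55 mm tall; loose on the table near the chute; leave alone. Origin at its underside
- vial_b: bystander: amber screw-cap vial, 28 mm across, 55 mm tall; loose on the table near the chute; leave alone. Origin at its underside
- dish: bystander: clear plastic dish, 60 mm across, 14 mm tall; loose on the table near the chute; leave alone. Origin at its underside
- comb: bystander: brown block of honeycomb, 75 x 35 x 22 mm; loose on the table near the chute; leave alone. Origin at its underside
- beaker: bystander: small glass beaker, 56 mm across, 65 mm tall; loose on the table near the chute; leave alone. Origin at its underside
- forceps: bystander: steel forceps lying flat, 120 mm long, 6 mm high; loose on the table near the chute; leave alone. Origin at its underside
- driver: bystander: small screwdriver with a black handle, lying flat, 130 mm long; loose on the table near the chute; leave alone. Origin at its underside
Things that resemble listed ones, but are neither listed nor needed, are in the scene too. What is shaped like the rack but orange or pink is not meant.

How it is judged:
On the way, in this order (a step that is already met when the one before it is completed fails the run):
1. a finger holds the gate open by the rail while the rack is still short of it (value of joint gate above 1 rad and contact force between the fingers and gate above 0.3 N and x of rack in the frame of chute below -0.058 m), for 0.1 s.
2. the rack is halfway past the gate, which a finger holds open (value of joint gate above 1 rad and contact force between the fingers and gate above 0.3 N and x of rack in the frame of chute above -0.01 m).
3. the rack is home against the end stop with the gate still held open (value of joint gate above 1 rad and contact force between the fingers and gate above 0.3 N and x of rack in the frame of chute above 0.058 m), for 0.1 s.
At the end, for the whole second after the job is handed in: the rack stands flat in the chute with its front within 6 mm of the end stop (origin at chute x 58 to 68 mm), at rest, and the gate is shut behind it (below 0.1 rad), with everything let go (x of rack in the frame of chute between 0.058 and 0.068 m and y of rack in the frame of chute between -0.008 and 0.008 m and z of rack in the frame of chute between 0.002 and 0.01 m and angle between rack's own z axis and vertical below 0.06 rad and angle between the x axis of rack and the x axis of chute, either way round below 0.12 rad and value of joint gate below 0.1 rad and linear speed of rack below 0.01 m/s); the robot touches nothing.
It fails at once if the gate arm touches the rack (contact force between gate and rack above 0.5 N).
It fails at once if the rack is lifted or tipped (z of rack in the frame of chute above 0.014 m or angle between rack's own z axis and vertical above 0.2 rad).
It fails at once if the rack is shoved (faster than 0.3 m/s) (linear speed of rack above 0.3 m/s).
It fails at once if a bystander is moved by more than 20 mm (distance of any of vial_a, vial_b, dish, comb, beaker, forceps, driver from where it was at the start of the episode above 0.02 m).
It also fails if it takes over 45 s, if anything falls off the work surface, if the arm or the gripper's body presses on something with over 40 N, if the wrist force passes 120 N, or if a joint passes its speed limit or range.

## Robot

A 6-joint arm with a two-finger parallel gripper is mounted at the origin on the work surface. World frame = base frame: x ahead of the robot, y to its left, z up, the work surface at z = 0. Lengths are in m, angles in rad, forces in N, time in s.
With the tool pointing down it reaches from about 0.325 to 1 m from the base axis. Payload 5.1 kg.
Tool frame: the origin (TCP) lies at the very end of the fingers, on their centre line; the grasp point (between the pads) lies 19 mm behind it; z points along the fingers, y is the line along which they close (so a half turn about z gives the same grasp; the last joint's range is limited). The gripper opens to 85 mm and grips with 20 to 120 N. Pads are 22 mm wide; open, the fingers measure 114 mm over their backs; the gripper's body (76 mm by 85 mm) begins 54 mm behind the grasp point. The pads swing forward as they close: fully open they stand 13 mm farther back than shut.
Start: joints at [1.161, 0.124, 1.65, -0, 1.367, -0.083], TCP at [0.209, 0.616, 0.231] pointing down, gripper open.
Joint ranges: [-2.61, 2.61], [-1.02, 2.33], [0.03, 2.71], [-1.35, 4.49], [0.32, 2.68], [-2.91, 2.91]. Speed limits (rad/s): [2.57, 2.57, 3.14, 3.14, 3.14, 3.14].

## Interface

Orientations are given as a unit quaternion [x, y, z, w].
In Python, from bench import observe, capture, finish_job gives the robot as it stands. The module is installed in compiled form; this text tells all that it offers.
- The arm moves only by the shell command python3 -m crank 'ROWS' [FORCE]. ROWS is JSON, a list of rows, each a list of 7 numbers: the shift along the tool's x, y, z in units of 40 mm (1.0 is 40 mm), then the turn, a rotation vector about the tool's x, y, z in degrees, then the opening, from -1 (shut) to 1 (fully open), so that 0 is half open. In form: [[tx, ty, tz, ax, ay, az, grip], ...]. A call has 1 to 8 rows; each row is the pose to reach, as a shift and turn from the pose commanded when the call began, along the tool's axes at that moment; what a row does not reach only later rows make up. A row lasts 1/12 s, in which the tool goes at most 41.7 mm and 7.16 degrees, less where a joint would pass 70% of its speed; a pose out of reach is approached as far as the arm can. A call with a gripper value outside its range is refused whole. The fingers move at their own pace and stop on an object; FORCE is the grip in N (left out, the last holds). Time passes only in rows, so rows that repeat a pose let the fingers close. It gives the time, the measured TCP pose, the force, the opening and the grip force at its end, in the units of the state.
- observe(): the state, without advancing time (a new reading comes with each control period).
- capture(name): name is "scene" or "side" or "wrist"; returns a dict with "img" (480x640x3 uint8, red, green, blue), "camera_matrix" (3x3 intrinsics, pixels), "dist" ([k1, k2, p1, p2, k3] as OpenCV has them; the pictures are not rectified), "rvec" (rotation vector, rad) and "tvec" (3), from world to camera coordinates, as OpenCV has them. Camera axes: x right, y down, z forward; pixel columns grow to the right and rows downward; lengths in m; the calibration is good to about 2 mm. A picture is of the moment at which its call begins. There is no depth.
- finish_job(): hands the job in; it is judged then, once.
The state is a dict: "time_s": time; "qpos": joint angles; "dq": joint speeds; "joint_efforts": joint torques, N m; "position": TCP position; "orientation": TCP orientation; "force": force on the tool from outside, world axes, zero at the start; "wrist_torque": the same for the moment, N m; "grip_width": finger opening in m; "gripper_force": force on a finger pad.
Only numpy, scipy, OpenCV 4.12 (cv2) and the standard library are available. Lean on these libraries where they do the work, as an engineer would, in place of code of your own. Each camera call takes 0.05 s, during which the arm holds its last target. There are 200 camera calls.

## Working session

There is one attempt and no reset: what is moved stays moved. The work goes in short steps, Python scripts to look and compute and a shell command to move; the robot and the scene stay as the last step left them, time stands still between calls to the robot, and variables do not carry over. Pictures are saved under pics/ and viewed, at most 12 in all, crops included, and the job is handed in when it is done.

```bash
mkdir -p pics; cat > h.py <<'E'
import numpy as np, cv2, pickle
from bench import observe, capture
def snap(n,f):
    c=capture(n); pickle.dump(c,open(f'pics/{f}.pkl','wb')); cv2.imwrite(f'pics/{f}.png',c['img'][:,:,::-1]); return c
def load(f): return pickle.load(open(f'pics/{f}.pkl','rb'))
def ray(c,px,z):
    K,d=np.array(c['camera_matrix']),np.array(c['dist'])
    R=cv2.Rodrigues(np.array(c['rvec'],float))[0];t=np.array(c['tvec'],float).ravel()
    u=cv2.undistortPoints(np.array([[px]],float),K,d)[0,0]
    D=R.T@np.array([u[0],u[1],1]);C=-R.T@t
    return C+D*(z-C[2])/D[2]
def proj(c,P):
    return cv2.projectPoints(np.array(P,float).reshape(-1,3),np.array(c['rvec'],float),np.array(c['tvec'],float),np.array(c['camera_matrix']),np.array(c['dist']))[0][:,0]
E
python3 - <<'E'
from h import *
for n in ['scene','side','wrist']: snap(n,n+'0')
print(observe())
E
```

```text
{'time_s': 0.15, 'qpos': array([ 1.16139244e+00,  1.24348837e-01,  1.65135985e+00, -2.51358220e-05,
        1.36752365e+00, -8.25881974e-02]), 'dq': array([-0.00016526, -0.00043257, -0.00332975,  0.00171005, -0.00087049,
       -0.00050077]), 'joint_efforts': array([ 7.56480786e-04, -4.24227476e+01, -3.66013670e+01, -1.28492502e-05,
        4.59930438e-03,  1.19166450e-05]), 'position': array([0.20850347, 0.61514353, 0.23033986]), 'orientation': array([ 1.62679026e-01,  9.86678703e-01, -7.98157289e-04, -1.87713255e-04]), 'force': array([-0.85729392, -0.10789095,  0.56553703]), 'wrist_torque': array([0.0183042 , 0.02215435, 0.03154403]), 'gripper_force': 0.0, 'grip_width': 0.08539725773412851}
```

View pics/scene0.png

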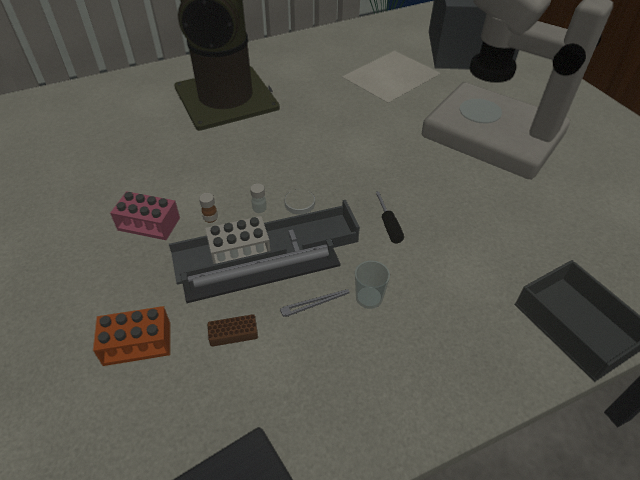

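View pics/side0.png

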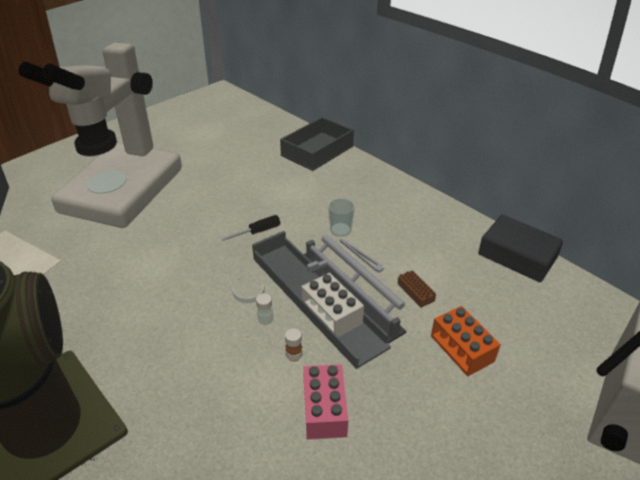

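Scene: white rack at (238,237), with lookalikes in pink (145,213) and orange (132,335). The white one in the chute is the one described. The chute runs (170,250)→(355,225), the gate arm is near (294,240), the rail runs (190,280)→(328,252). Next, the close crop.

```bash
python3 - <<'E'
from h import *
a=cv2.imread('pics/scene0.png')[190:310,155:365]
b=cv2.imread('pics/side0.png')[225:370,240:420]
cv2.imwrite('pics/c1.png',cv2.resize(a,None,fx=3.8,fy=3.8,interpolation=cv2.INTER_CUBIC))
cv2.imwrite('pics/c2.png',cv2.resize(b,None,fx=4,fy=4,interpolation=cv2.INTER_CUBIC))
for n in ['scene0','side0','wrist0']:
    c=load(n);R=cv2.Rodrigues(np.array(c['rvec'],float))[0];print(n,-R.T@np.array(c['tvec']).ravel())
print(ray(load('scene0'),(350,205),.04),ray(load('scene0'),(171,245),.026))
E
```

```text
scene0 [ 1.0970691  -0.26902933  0.70090551]
side0 [ 0.01969055 -0.6095163   0.73108066]
wrist0 [0.1290872  0.64289515 0.37409638]
[0.50152355 0.07956819 0.04      ] [ 0.44652672 -0.24450031  0.026     ]
```

View pics/c1.png

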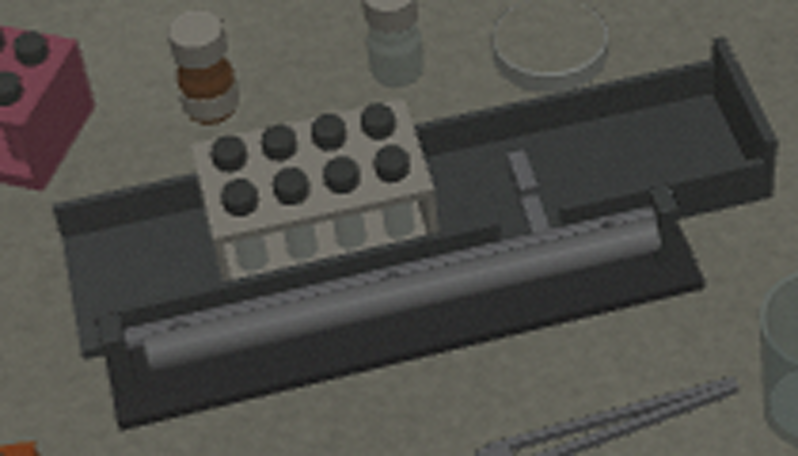

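View pics/c2.png

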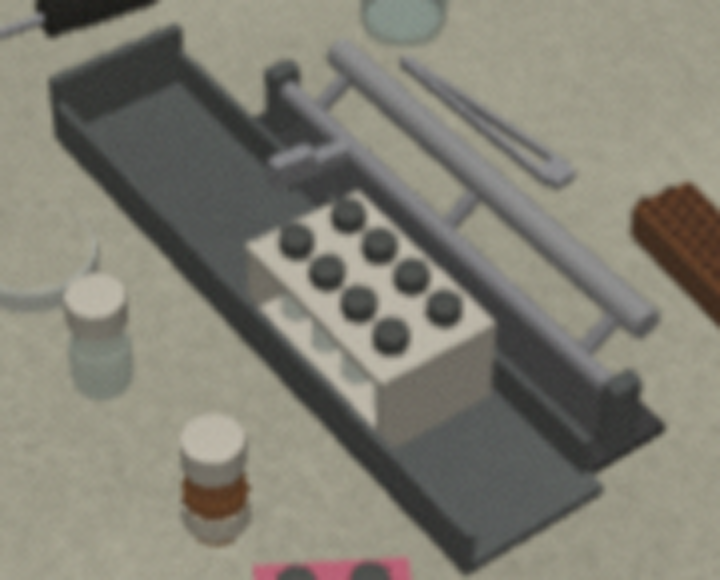

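View pics/wrist0.png

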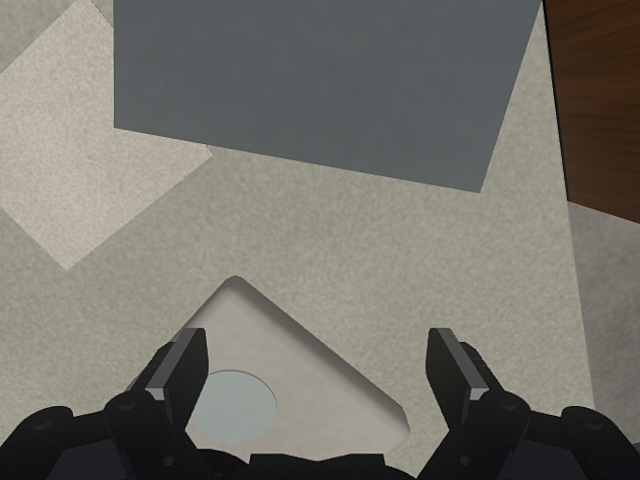

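Crops confirm the target. The white rack sits in the grey chute short of the steel gate arm (c1 517,155). The rail is on its right side, and the chute's open end is at c1 (70,280).

```bash
cat > fit.py <<'E'
from h import *
from scipy.optimize import least_squares
S,D=load('scene0'),load('side0')
s=lambda u,v:(155+u/3.8,190+v/3.8)
d=lambda u,v:(240+u/4,225+v/4)
ch=[((-210,37,26),s(57,205),d(470,540)),((114,37,40),s(716,45),d(53,84)),((114,-37,40),s(768,145),d(180,30)),
((-210,-37,0),s(83,355),d(600,492)),((-193,-58,43),s(108,318),d(622,380)),((57,-58,43),s(663,193),d(283,70)),
((-180,-83,49),s(150,352),d(648,320)),((45,-83,49),s(657,235),d(343,47)),((0,-12,36),s(517,155),d(277,163))]
rk=[((-50,30,52),s(193,143),d(385,380)),((50,30,52),s(403,100),d(247,243)),((50,-30,52),s(437,192),d(357,190)),((-50,-30,52),s(218,233),d(495,322))]
def W(P,p):
    P=np.array(P,float)/1000;c,sn=np.cos(p[2]),np.sin(p[2])
    return np.c_[p[0]+c*P[:,0]-sn*P[:,1],p[1]+sn*P[:,0]+c*P[:,1],P[:,2]]
def fit(L,x0):
    f=lambda p:np.r_[(proj(S,W([l[0] for l in L],p))-[l[1] for l in L]).ravel(),(proj(D,W([l[0] for l in L],p))-[l[2] for l in L]).ravel()]
    r=least_squares(f,x0,loss='soft_l1');return r.x,f(r.x).reshape(2,-1,2)
if __name__=='__main__':
    p,r=fit(ch,[.48,-.03,1.4]);print('chute',p);print(r.round(1).tolist())
    q,r2=fit(rk,p);print('rack',q);print(r2.round(1).tolist())
    c,sn=np.cos(p[2]),np.sin(p[2]);e=q[:2]-p[:2];print('rack in chute',c*e[0]+sn*e[1],-sn*e[0]+c*e[1],q[2]-p[2])
    print(W([(-180,-83,0),(45,-83,0),(-160,0,0),(14,0,0)],p))
    for n,u in dict(vial_a=(258,208),vial_b=(209,218),dish=(300,203),comb=(233,340),beaker=(370,300),forc=(283,312),forc2=(348,292),drv1=(397,240),drv2=(378,193),orange=(132,325),pink=(145,230)).items():
        w=ray(S,u,0)[:2]-p[:2];print(n,(1000*np.array([c*w[0]+sn*w[1],-sn*w[0]+c*w[1]])).round())
E
python3 fit.py
```

```text
chute [ 0.50401588 -0.04360625  1.43442296]
[[[-1.3, -1.5], [-0.5, -2.3], [-0.5, -1.2], [-0.1, -0.0], [0.2, 1.0], [0.3, 0.5], [-1.3, -0.4], [-0.2, -0.8], [-0.2, 1.7]], [[-0.9, -2.0], [0.7, -1.8], [1.1, -2.0], [0.4, -0.7], [0.1, -1.2], [0.2, -2.1], [0.1, 0.4], [-0.7, -0.2], [-1.3, 2.8]]]
rack [ 0.49185389 -0.13533     1.43821007]
[[[-0.6, -0.5], [0.1, -1.3], [-0.7, -1.7], [-1.4, 0.7]], [[-0.4, -0.5], [0.0, -1.1], [0.2, -1.3], [0.5, -1.4]]]
rack in chute -0.09252558157675173 -0.00042086786333733577 0.003787109925123877
[[ 0.56177408 -0.23321898  0.        ]
 [ 0.59236307 -0.01030798  0.        ]
 [ 0.48226371 -0.20212073  0.        ]
 [ 0.50591919 -0.02973623  0.        ]]
vial_a [-36. 102.]
vial_b [-132.  103.]
dish [46. 92.]
comb [-139. -175.]
beaker [  93. -166.]
forc [ -51. -147.]
forc2 [  64. -140.]
drv1 [189. -54.]
drv2 [203.  74.]
orange [-289. -100.]
pink [-252.  107.]
```

```bash
python3 - <<'E'
from fit import *
p,_=fit(ch,[.48,-.03,1.4])
for n,c in (('scene',S),('side',D),('wrist',load('wrist0'))):
    print(n,proj(c,[(0,0,0),(0,0,.3),(.2085,.615,.23),(.2085,.615,.33)]).round().tolist())
print(ray(S,(490,130),.0),ray(S,(555,60),.15),ray(load('wrist0'),(235,275),.03),ray(load('wrist0'),(400,400),.03))
print('pre',W([(-170,-44,0),(3,-44,0)],p)); print(observe()['time_s'])
from scipy.spatial.transform import Rotation as Ro
o=observe();R=Ro.from_quat(o['orientation'])
x=np.array([np.cos(p[2]),np.sin(p[2]),0]);T=Ro.from_matrix(np.c_[x,np.cross([0,0,-1],x),[0,0,-1]])
print('turn',np.degrees((R.inv()*T).as_rotvec()))
t=W([(-170,-44,230)],p)[0];print('shift',R.inv().apply(t-o['position'])/.04)
E
```

```text
scene [[226.0, 97.0], [206.0, -34.0], [510.0, -14.0], [524.0, -65.0]]
side [[42.0, 424.0], [-40.0, 285.0], [-4.0, 114.0], [-18.0, 71.0]]
wrist [[-365.0, 207.0], [-3883.0, 606.0], [315.0, 329.0], [312.0, 619.0]]
[0.382114   0.50013419 0.        ] [0.39455215 0.60936107 0.15      ] [0.23822669 0.52196973 0.03      ] [0.43166661 0.63566478 0.03      ]
pre [[ 0.52449568 -0.21800974  0.        ]
 [ 0.54801522 -0.04661595  0.        ]]
0.15
turn [-8.27421368e-02  5.93956349e-02  7.90887316e+01]
shift [-14.16823557 -17.19031982   0.03505319]
```

```bash
python3 - <<'E'
from h import *
S,D,Wr=load('scene0'),load('side0'),load('wrist0')
def tri(a,b):
    A=[]
    for c,p in ((S,a),(D,b)):
        R=cv2.Rodrigues(np.array(c['rvec'],float))[0];P=np.c_[R,np.array(c['tvec']).ravel()]
        A.append((P,cv2.undistortPoints(np.array([[p]],float),np.array(c['camera_matrix']),np.array(c['dist']))[0,0].reshape(2,1)))
    X=cv2.triangulatePoints(A[0][0],A[1][0],A[0][1],A[1][1])[:,0];return X[:3]/X[3]
for n,a,b in (('stage',(483,107),(107,185)),('objective',(492,70),(97,145)),('knob',(568,60),(141,83))): 
    X=tri(a,b);print(n,X.round(3),proj(S,X)[0].round(),proj(D,X)[0].round(),proj(Wr,X)[0].round())
for u in ((465,85),(568,122),(535,175),(425,130)): print(ray(S,u,.03).round(3))
print(ray(S,(433,60),0),ray(S,(475,68),0))
E
```

```text
stage [0.363 0.477 0.047] [481. 110.] [105. 182.] [237. 400.]
objective [0.365 0.472 0.145] [492.  70.] [ 97. 145.] [209. 489.]
knob [0.508 0.5   0.232] [568.  59.] [141.  83.] [297. 750.]
[0.241 0.526 0.03 ]
[0.461 0.64  0.03 ]
[0.57  0.454 0.03 ]
[0.353 0.34  0.03 ]
[0.06521497 0.5576789  0.        ] [0.14640775 0.63339661 0.        ]
```

```bash
r=[-2.2,-6.5,0,0,0,0,0.64]; python3 -m crank '[[-2.2,-6.5,0,0,0,0,0.64],[-2.2,-6.5,0,0,0,0,0.64],[-2.2,-6.5,0,0,0,0,0.64],[-2.2,-6.5,0,0,0,0,0.64],[-2.2,-6.5,0,0,0,0,0.64],[-2.2,-6.5,0,0,0,0,0.64],[-2.2,-6.5,0,0,0,0,0.64],[-2.2,-6.5,0,0,0,0,0.64]]' 20
python3 -m crank '[[-12,-10.7,0,0,0,79,0.64],[-12,-10.7,0,0,0,79,0.64],[-12,-10.7,0,0,0,79,0.64],[-12,-10.7,0,0,0,79,0.64],[-12,-10.7,0,0,0,79,0.64],[-12,-10.7,0,0,0,79,0.64],[-12,-10.7,0,0,0,79,0.64],[-12,-10.7,0,0,0,79,0.64]]'
cat > plan.py <<'E'
from fit import *
import sys
from scipy.spatial.transform import Rotation as Ro
p,_=fit(ch,[.48,-.03,1.4])
o=observe();R=Ro.from_quat(o['orientation'])
x=np.array([np.cos(p[2]),np.sin(p[2]),0]);T=Ro.from_matrix(np.c_[x,np.cross([0,0,-1],x),[0,0,-1]])
t=W([[float(a) for a in sys.argv[1:4]]],p)[0]
e=o['position']-np.r_[p[:2],0]
print('t',o['time_s'],'in chute mm',(1000*np.array([x@e,-x[1]*e[0]+x[0]*e[1],e[2]])).round(1),'F',o['force'].round(1),'w',o['grip_width'])
print('turn',np.degrees((R.inv()*T).as_rotvec()).round(2),'shift',(R.inv().apply(t-o['position'])/.04).round(2))
E
python3 plan.py -170 -44 230
```

```text
time_s: 0.82
position: [0.2082, 0.3378, 0.2308]
orientation: [0.164, 0.986, -0.0, 0.0]
force: [0.1, 0.0, 0.2]
grip_width: 0.07
gripper_force: 0.0
time_s: 1.48
position: [0.3739, 0.0493, 0.2316]
orientation: [0.618, 0.786, 0.001, 0.0]
force: [1.4, 0.8, -0.1]
grip_width: 0.0703
gripper_force: 0.0
t 1.4833 in chute mm [ 74.4 141.6 231.6] F [ 1.4  0.8 -0.1] w 0.07031182963349243
turn [ 8.000e-02 -2.000e-02  2.143e+01] shift [-7.38  2.09  0.04]
```

```bash
python3 -m crank '[[-7.4,2.1,0,0,0,21.4,0.64],[-7.4,2.1,0,0,0,21.4,0.64],[-7.4,2.1,0,0,0,21.4,0.64],[-7.4,2.1,0,0,0,21.4,0.64],[-7.4,2.1,0,0,0,21.4,0.64],[-7.4,2.1,0,0,0,21.4,0.64],[-7.4,2.1,0,0,0,21.4,0.64],[-7.4,2.1,0,0,0,21.4,0.64]]'
python3 -m crank '[[0,0,1,0,0,0,0.64],[0,0,2,0,0,0,0.64],[0,0,3.2,0,0,0,0.64],[0,0,3.2,0,0,0,0.64],[0,0,3.2,0,0,0,0.64]]'
python3 plan.py -170 -44 75
python3 - <<'E'
from h import *
snap('scene','scene1');c=snap('side','side1');snap('wrist','wrist1')
a=cv2.imread('pics/scene1.png')[150:310,145:355];b=cv2.imread('pics/side1.png')[205:385,240:470]
a=cv2.resize(a,(400*1,305));b=cv2.resize(b,(400,305));w=cv2.resize(cv2.imread('pics/wrist1.png'),(390,293))
o=np.zeros((600,800,3),np.uint8);o[:305,:400]=a;o[:305,400:]=b;o[305:598,:390]=w
cv2.imwrite('pics/m1.png',o)
E
```

```text
time_s: 2.15
position: [0.528, -0.2198, 0.2304]
orientation: [0.752, 0.659, -0.0, 0.0]
force: [-0.2, 1.3, 0.2]
grip_width: 0.0699
gripper_force: 0.0
time_s: 2.57
position: [0.5237, -0.2143, 0.0992]
orientation: [0.751, 0.66, -0.001, -0.004]
force: [-0.5, -0.6, 0.0]
grip_width: 0.0701
gripper_force: 0.0
t 2.5667 in chute mm [-166.4  -42.8   99.2] F [-0.5 -0.6  0. ] w 0.07009040668350544
turn [-0.46 -0.17  0.41] shift [-0.09  0.04  0.6 ]
```

View pics/m1.png

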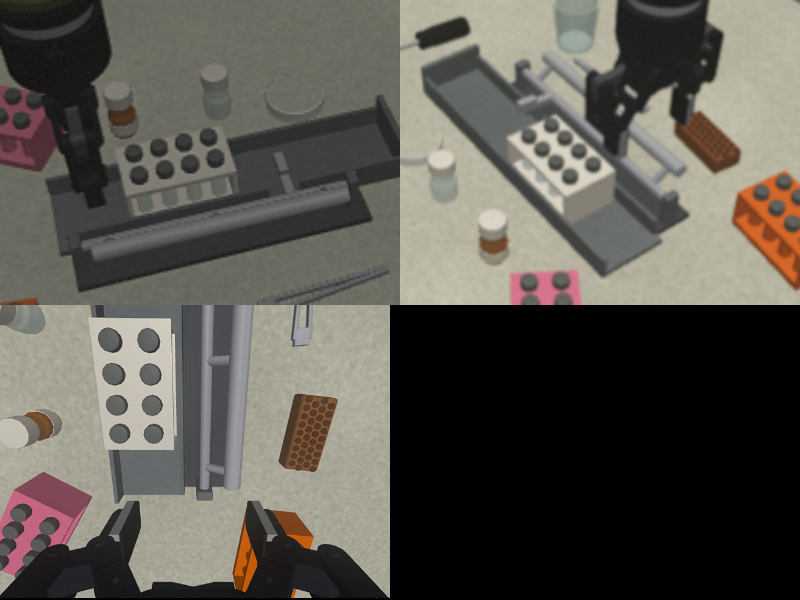

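```bash
python3 - <<'E'
from fit import *
p,_=fit(ch,[.48,-.03,1.4]);q,_=fit(rk,p)
c=load('wrist1')
def m(P): return ((proj(c,P)*[390/640,293/480]+[0,305])).round(1).tolist()
print('rack',m(W([a[0] for a in rk],q)))
print('walls',m(W([(-210,37,26),(-210,33,26),(-210,-33,26),(-210,-37,26),(-193,-58,43)],p)))
print('rail end edges',m(W([(-180,-75,49),(-180,-91,49),(-60,-75,49),(-60,-91,49),(-180,-83,57)],p)))
o=observe()['position'];print('tcp',m(o))
print('tip B pred',m(W([(-166,-43+35,107),(-166,-43-35,107)],p)))
g=cv2.imread('pics/wrist1.png');cv2.imwrite('pics/w1.png',cv2.resize(g,(800,600)))
E
```

```text
rack [[106.1, 449.1], [89.6, 317.7], [171.8, 318.5], [174.8, 449.3]]
walls [[114.5, 502.4], [118.3, 502.4], [179.8, 502.7], [183.5, 502.7], [204.1, 496.2]]
rail end edges [[222.8, 487.0], [239.8, 487.1], [230.5, 346.2], [251.2, 346.3], [232.7, 490.9]]
tcp [[194.1, 507.6]]
tip B pred [[136.8, 505.1], [238.6, 505.6]]
```

View pics/w1.png

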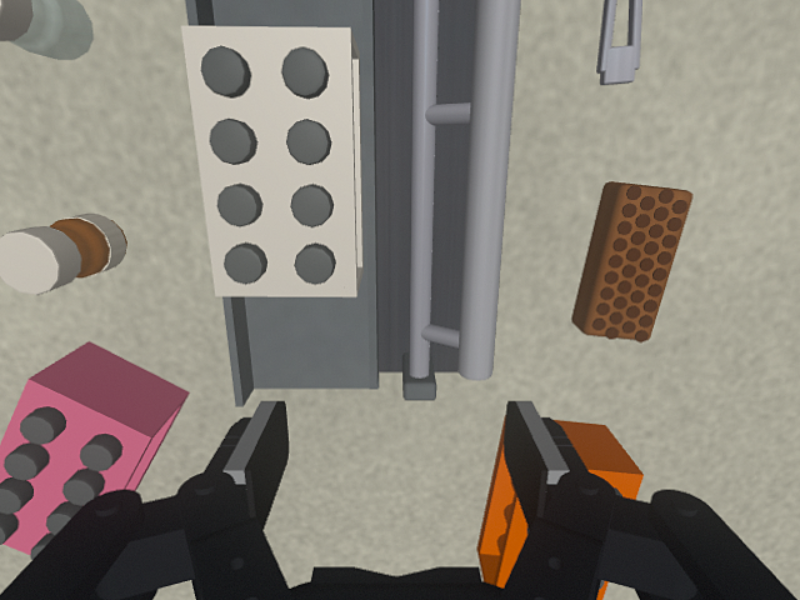

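```bash
python3 plan.py -168 -46 60
```

```text
t 2.7167 in chute mm [-168.1  -47.4  106.5] F [0.5 0.7 0.2] w 0.07047289956750409
turn [0.26 0.09 0.41] shift [ 0.   -0.04  1.16]
```

```bash
python3 -m crank '[[0,0,0.3,0,0,0.4,0.64],[0,0,0.6,0,0,0.4,0.64],[0,0,0.8,0,0,0.4,0.64],[0,0,1,0,0,0.4,0.64],[0,0,1,0,0,0.4,0.64],[0,0,1,0,0,0.4,0.64],[0,0,1,0,0,0.4,0.64],[0,0,1,0,0,0.4,0.64]]'; python3 plan.py -168 -46 50
```

```text
time_s: 3.38
position: [0.5264, -0.216, 0.0639]
orientation: [0.754, 0.657, 0.0, 0.0]
force: [-1.2, -0.5, -0.2]
grip_width: 0.0701
gripper_force: 0.0
t 3.3833 in chute mm [-167.8  -45.6   63.9] F [-1.2 -0.5 -0.2] w 0.07006816019877096
turn [ 0.05  0.02 -0.01] shift [-0.01  0.01  0.35]
```

```bash
python3 -m crank '[[0,0,0.1,0,0,0,0.64],[0,0,0.2,0,0,0,0.64],[0,0,0.3,0,0,0,0.64],[0,0,0.4,0,0,0,0.64],[0,0,0.5,0,0,0,0.64],[0,0,0.5,0,0,0,0.64],[0,0,0.5,0,0,0,0.64]]'; python3 -m crank '[[0,0,0.1,0,0,0,0.64],[0,0,0.2,0,0,0,0.64],[0,0,0.3,0,0,0,0.64],[0,0,0.4,0,0,0,0.64],[0,0,0.4,0,0,0,0.64],[0,0,0.4,0,0,0,0.64]]'; python3 plan.py -168 -46 16
python3 - <<'E'
from h import *
c=snap('side','side2');b=c['img'][200:380,240:480,::-1];cv2.imwrite('pics/s2.png',cv2.resize(b,None,fx=3.3,fy=3.3,interpolation=cv2.INTER_CUBIC))
E
```

```text
time_s: 3.97
position: [0.5285, -0.2165, 0.045]
orientation: [0.754, 0.657, 0.002, 0.003]
force: [4.7, -0.6, 4.6]
grip_width: 0.07
gripper_force: 2.6
time_s: 4.47
position: [0.526, -0.2159, 0.0273]
orientation: [0.754, 0.657, -0.0, -0.0]
force: [1.8, -0.6, 4.0]
grip_width: 0.0699
gripper_force: 1.7
t 4.4667 in chute mm [-167.8  -45.2   27.3] F [ 1.8 -0.6  4. ] w 0.06990561797161453
turn [-0.01  0.01 -0.01] shift [-0.01  0.02  0.28]
```

View pics/s2.png

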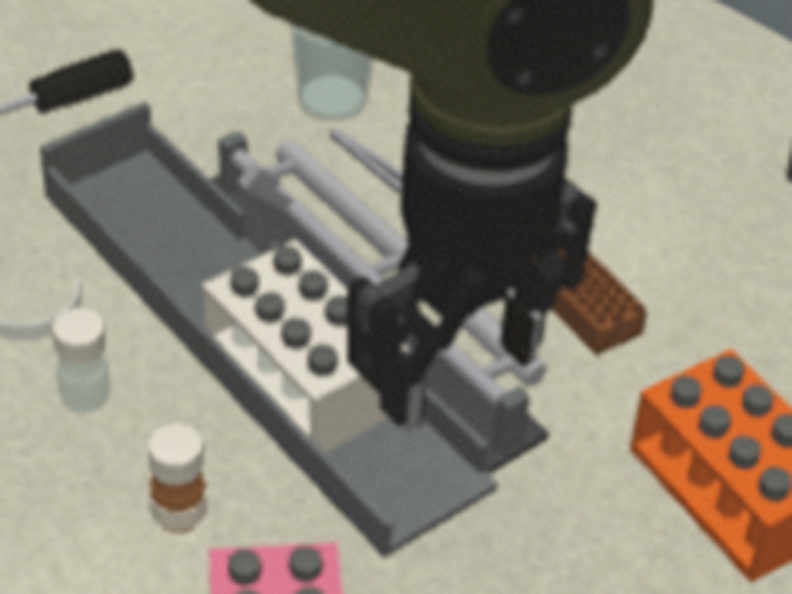

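Side view: the finger presses the rail's near end (525,365). The gate arm has started to rise (250,180), and the other finger (400,415) is in the chute behind the rack. Pressing further.

```bash
python3 -m crank '[[0,0,0.08,0,0,0,0.64],[0,0,0.15,0,0,0,0.64],[0,0,0.2,0,0,0,0.64],[0,0,0.2,0,0,0,0.64],[0,0,0.2,0,0,0,0.64]]'; python3 -m crank '[[0,0,0.04,0,0,0,0.64],[0,0,0.04,0,0,0,0.64],[0,0,0.04,0,0,0,0.64]]';  python3 plan.py -168 -46 16
python3 - <<'E'
from fit import *
p,_=fit(ch,[.48,-.03,1.4])
c=snap('side','side3');s=snap('scene','scene3')
# predicted gate tip / rail far end for angles
for th in (.9,1.0,1.1,1.2,1.3):
    a=np.arctan2(4,46)+th;L=np.hypot(4,46);b=np.arctan2(17,25)-th
    P=W([(0,-58+L*np.cos(a),32+L*np.sin(a)),(45,-58-30*np.cos(b),32+30*np.sin(b))],p)
    print(th,((proj(c,P)-[285,205])*6).round().tolist(),((proj(s,P)-[265,190])*6).round().tolist())
A=c['img'][205:305,285:350,::-1];B=s['img'][190:290,265:345,::-1]
cv2.imwrite('pics/g3.png',np.hstack([cv2.resize(A,(390,600),interpolation=cv2.INTER_CUBIC),cv2.resize(B,None,fx=6,fy=6,interpolation=cv2.INTER_CUBIC)[:,:400]]))
E
```

```text
time_s: 4.93
position: [0.5257, -0.2158, 0.019]
orientation: [0.754, 0.657, -0.0, -0.0]
force: [0.3, -0.9, 4.1]
grip_width: 0.0704
gripper_force: 1.8
time_s: 5.18
position: [0.5254, -0.2158, 0.0175]
orientation: [0.754, 0.657, -0.0, -0.0]
force: [-0.0, -1.5, 3.8]
grip_width: 0.0699
gripper_force: 2.2
t 5.1833 in chute mm [-167.7  -44.6   17.5] F [-0.  -1.5  3.8] w 0.06991669055188744
turn [-0.07 -0.   -0.01] shift [-0.01  0.03  0.04]
0.9 [[192.0, 272.0], [249.0, 246.0]] [[170.0, 222.0], [378.0, 435.0]]
1.0 [[202.0, 261.0], [246.0, 253.0]] [[174.0, 226.0], [377.0, 439.0]]
1.1 [[214.0, 251.0], [243.0, 261.0]] [[177.0, 232.0], [375.0, 441.0]]
1.2 [[225.0, 242.0], [239.0, 269.0]] [[181.0, 239.0], [373.0, 443.0]]
1.3 [[237.0, 234.0], [234.0, 276.0]] [[186.0, 247.0], [371.0, 444.0]]
```

View pics/g3.png

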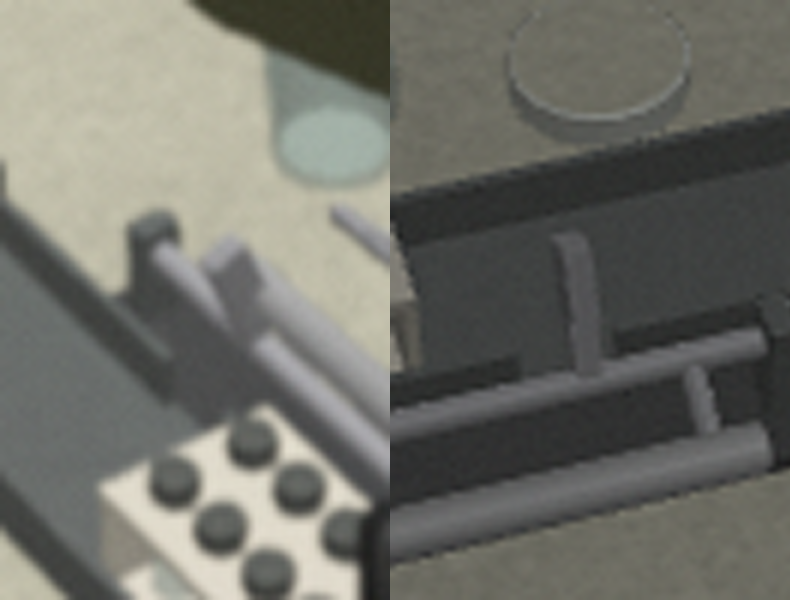

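Gate tip at side crop (232,247) and scene crop (180,237) matches 1.2 rad. Now the slow push.

```bash
python3 -m crank '[[0.08,0,0,0,0,0,0.64],[0.16,0,0,0,0,0,0.64],[0.24,0,0,0,0,0,0.64],[0.32,0,0,0,0,0,0.64],[0.4,0,0,0,0,0,0.64],[0.5,0,0,0,0,0,0.64],[0.6,0,0,0,0,0,0.64],[0.7,0,0,0,0,0,0.64]]'; python3 plan.py 3 -45 17.5
```

```text
time_s: 5.95
position: [0.5301, -0.1882, 0.0179]
orientation: [0.753, 0.657, -0.0, 0.001]
force: [-0.6, -5.1, 4.2]
grip_width: 0.0702
gripper_force: 3.2
t 5.95 in chute mm [-139.7  -45.5   17.9] F [-0.6 -5.1  4.2] w 0.07018868841171114
turn [0.04 0.07 0.03] shift [ 3.57 -0.01  0.01]
```

```bash
python3 -m crank '[[0.1,0,0,0,0,0,0.64],[0.2,0,0,0,0,0,0.64],[0.3,0,0,0,0,0,0.64],[0.4,0,0,0,0,0,0.64],[0.5,0,0,0,0,0,0.64],[0.6,0,0,0,0,0,0.64],[0.7,0,0,0,0,0,0.64],[0.8,0,0,0,0,0,0.64]]'; python3 plan.py 3 -45 17.5
python3 - <<'E'
from h import *
c=snap('side','side4');s=snap('scene','scene4')
A=c['img'][200:380,240:440,::-1];B=s['img'][170:310,155:365,::-1]
cv2.imwrite('pics/g4.png',np.hstack([cv2.resize(A,(400,360)),cv2.resize(B,(400,360))]))
E
```

```text
time_s: 6.62
position: [0.5344, -0.1565, 0.0179]
orientation: [0.753, 0.657, -0.0, 0.001]
force: [-0.9, -5.4, 3.6]
grip_width: 0.0699
gripper_force: 3.3
t 6.6167 in chute mm [-107.7  -45.5   17.9] F [-0.9 -5.4  3.6] w 0.06993917900314849
turn [0.04 0.07 0.03] shift [ 2.77 -0.01  0.01]
```

View pics/g4.png

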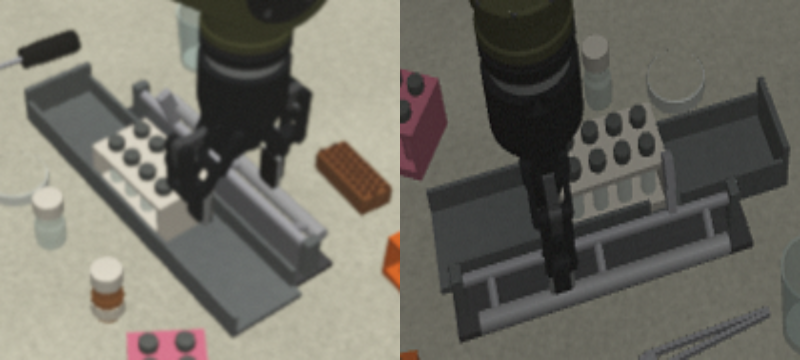

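The rack has moved up to the gate plane, the arm stands upright clear of it (scene half, 668,180), and the finger is still on the rail. Continuing.

```bash
python3 -m crank '[[0.1,0,0,0,0,0,0.64],[0.2,0,0,0,0,0,0.64],[0.3,0,0,0,0,0,0.64],[0.4,0,0,0,0,0,0.64],[0.5,0,0,0,0,0,0.64],[0.6,0,0,0,0,0,0.64],[0.7,0,0,0,0,0,0.64],[0.8,0,0,0,0,0,0.64]]'; python3 plan.py 3 -45 17.5
```

```text
time_s: 7.38
position: [0.5386, -0.125, 0.0179]
orientation: [0.754, 0.657, -0.0, 0.001]
force: [-1.0, -5.0, 4.7]
grip_width: 0.0702
gripper_force: 3.4
t 7.3833 in chute mm [-76.  -45.3  17.9] F [-1.  -5.   4.7] w 0.070239863466511
turn [0.02 0.07 0.01] shift [ 1.97 -0.01  0.01]
```

```bash
python3 -m crank '[[0.1,0,0,0,0,0,0.64],[0.2,0,0,0,0,0,0.64],[0.3,0,0,0,0,0,0.64],[0.4,0,0,0,0,0,0.64],[0.5,0,0,0,0,0,0.64],[0.6,0,0,0,0,0,0.64],[0.7,0,0,0,0,0,0.64],[0.8,0,0,0,0,0,0.64]]'; python3 plan.py 3 -45 17.5
```

```text
time_s: 8.05
position: [0.5429, -0.0933, 0.0179]
orientation: [0.754, 0.657, -0.0, 0.0]
force: [-0.5, -5.8, 4.6]
grip_width: 0.0698
gripper_force: 3.5
t 8.05 in chute mm [-44.  -45.3  17.9] F [-0.5 -5.8  4.6] w 0.06976405542820976
turn [0.01 0.07 0.02] shift [ 1.17 -0.01  0.01]
```

```bash
python3 -m crank '[[0.1,0,0,0,0,0,0.64],[0.2,0,0,0,0,0,0.64],[0.3,0,0,0,0,0,0.64],[0.4,0,0,0,0,0,0.64],[0.5,0,0,0,0,0,0.64],[0.6,0,0,0,0,0,0.64],[0.7,0,0,0,0,0,0.64],[0.8,0,0,0,0,0,0.64]]'; python3 plan.py 3 -45 17.5
```

```text
time_s: 8.72
position: [0.5472, -0.0617, 0.0179]
orientation: [0.754, 0.657, -0.001, 0.0]
force: [-1.4, -5.2, 6.0]
grip_width: 0.0702
gripper_force: 3.6
t 8.7167 in chute mm [-12.  -45.2  17.9] F [-1.4 -5.2  6. ] w 0.07019045213016364
turn [-0.01  0.08  0.02] shift [ 0.38 -0.01  0.01]
```

```bash
python3 -m crank '[[0.06,0,0,0,0,0,0.64],[0.12,0,0,0,0,0,0.64],[0.18,0,0,0,0,0,0.64],[0.24,0,0,0,0,0,0.64],[0.28,0,0,0,0,0,0.64],[0.28,0,0,0,0,0,0.64]]'; python3 plan.py 3 -45 17.5;  python3 -m crank '[[0.03,0,0,0,0,0,0.64],[0.05,0,0,0,0,0,0.64],[0.05,0,0,0,0,0,0.64]]'
```

```text
time_s: 9.22
position: [0.5487, -0.0503, 0.0179]
orientation: [0.753, 0.657, -0.0, 0.0]
force: [-0.1, -4.9, 4.9]
grip_width: 0.0698
gripper_force: 3.1
t 9.2167 in chute mm [ -0.6 -45.2  17.9] F [-0.1 -4.9  4.9] w 0.06982067753320804
turn [-0.01  0.05  0.03] shift [ 0.09 -0.    0.01]
time_s: 9.47
position: [0.5489, -0.0486, 0.0178]
orientation: [0.754, 0.657, -0.0, 0.0]
force: [-0.7, -5.8, 5.5]
grip_width: 0.07
gripper_force: 3.3
```

```bash
python3 -m crank '[[0.03,0,0,0,0,0,0.64],[0.05,0,0,0,0,0,0.64],[0.05,0,0,0,0,0,0.64]]'; python3 plan.py 3 -45 17.5
python3 - <<'E'
from h import *
c=snap('side','side5');s=snap('scene','scene5')
A=c['img'][200:340,240:380,::-1];B=s['img'][170:310,225:365,::-1]
cv2.imwrite('pics/g5.png',np.hstack([cv2.resize(A,(400,400),interpolation=2),cv2.resize(B,(400,400),interpolation=2)]))
E
```

```text
time_s: 9.72
position: [0.5489, -0.048, 0.0179]
orientation: [0.753, 0.658, -0.002, 0.001]
force: [-1.1, -11.4, 5.1]
grip_width: 0.07
gripper_force: 6.8
t 9.7167 in chute mm [  1.7 -45.1  17.9] F [ -1.1 -11.4   5.1] w 0.07003924994136622
turn [-0.03  0.24  0.14] shift [ 0.03 -0.    0.01]
```

View pics/g5.png

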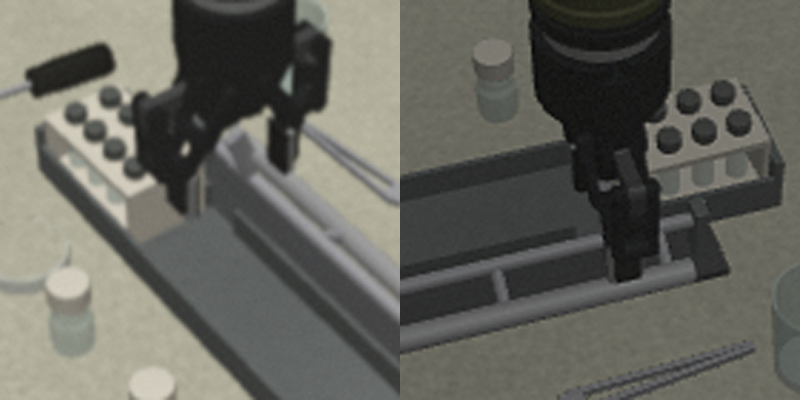

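The side force jumped to 11 N at x = +1.7 mm and the picture shows the rack against the end plate with the gate still open. Drawing back along the rail, then lifting.

```bash
python3 -m crank '[[0,0,0,0,0,0,0.64],[0,0,0,0,0,0,0.64],[-0.1,0,0,0,0,0,0.64],[-0.3,0,0,0,0,0,0.64],[-0.6,0,0,0,0,0,0.64],[-0.9,0,0,0,0,0,0.64],[-1.2,0,0,0,0,0,0.64],[-1.2,0,0,0,0,0,0.64]]'; python3 plan.py -45 -45 17.5; python3 -m crank '[[0,0,-0.15,0,0,0,0.64],[0,0,-0.3,0,0,0,0.64],[0,0,-0.45,0,0,0,0.64],[0,0,-0.6,0,0,0,0.64],[0,0,-0.8,0,0,0,0.64],[0,0,-1.1,0,0,0,0.64],[0,0,-1.6,0,0,0,0.64],[0,0,-2.2,0,0,0,0.64]]'; python3 -m crank '[[0,0,-1,0,0,0,0.64],[0,0,-2,0,0,0,0.64],[0,0,-2.5,0,0,0,0.64],[0,0,-2.5,0,0,0,0.64],[0,0,-2.5,0,0,0,0.64],[0,0,-2.5,0,0,0,0.64]]'
python3 - <<'E'
from h import *
c=snap('side','side6');s=snap('scene','scene6')
A=c['img'][200:340,240:380,::-1];B=s['img'][170:310,225:365,::-1]
cv2.imwrite('pics/g6.png',np.hstack([cv2.resize(A,(400,400),interpolation=2),cv2.resize(B,(400,400),interpolation=2)]))
E
```

```text
time_s: 10.48
position: [0.5422, -0.0961, 0.0176]
orientation: [0.754, 0.657, -0.001, 0.0]
force: [-1.1, -3.6, 3.9]
grip_width: 0.0703
gripper_force: 2.1
t 10.4833 in chute mm [-46.9 -45.   17.6] F [-1.1 -3.6  3.9] w 0.07031335014929202
turn [-0.03  0.07 -0.12] shift [0.05 0.   0.  ]
time_s: 11.15
position: [0.5416, -0.0931, 0.1057]
orientation: [0.754, 0.657, -0.001, -0.001]
force: [1.2, -0.4, 0.1]
grip_width: 0.0699
gripper_force: 0.0
time_s: 11.65
position: [0.5421, -0.0934, 0.2051]
orientation: [0.754, 0.657, -0.0, -0.001]
force: [-0.4, -0.3, -0.2]
grip_width: 0.0701
gripper_force: 0.0
```

View pics/g6.png

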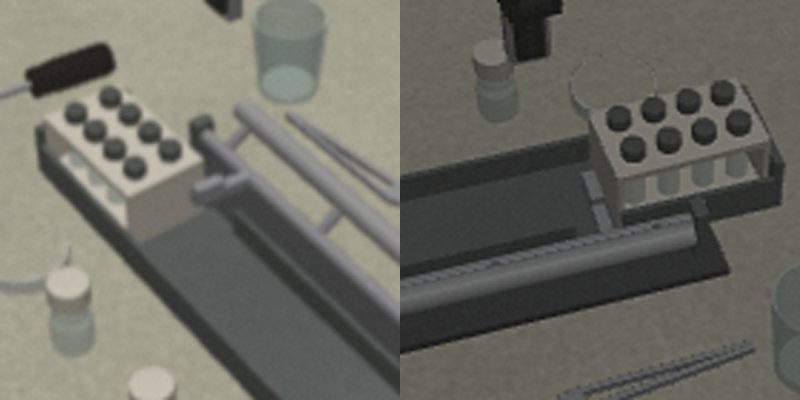

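The rack is home at the end plate, the gate is shut behind it (side half 215,190), and the robot is clear of everything.

```bash
python3 -c "from bench import finish_job; print(finish_job())"
```

```text
the job is handed in; nothing more can be done
None
```

I pushed the rack home against the end stop while one finger held the gate open; the gate is now shut behind it and the job is handed in, though no verdict came back.

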